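Fit the pouring guide onto its stand

ROBOT

A 6-joint arm with a two-finger parallel gripper is mounted at the origin on the work surface. World frame = base frame: x ahead of the robot, y to its left, z up, the work surface at z = 0. Lengths are in m, angles in rad, forces in N, time in s.
With the tool pointing down it reaches from about 0.35 to 0.775 m from the base axis. Payload 5.5 kg.
Tool frame: the origin (TCP) lies at the very end of the fingers, on their centre line; the grasp point (between the pads) lies 19 mm behind it; z points along the fingers, y is the direction in which the jaws open and shut (so a half turn about z gives the same grasp; the last joint's range is limited). The gripper opens to 85 mm and grips with 20 to 120 N. Pads are 22 mm wide; open, the fingers measure 114 mm over their backs; the gripper's body (76 mm by 85 mm) begins 54 mm behind the grasp point. The pads swing forward as they close: fully open they stand 13 mm farther back than shut.
Start: joints at [-1.357, 0.313, 0.046, 1.304, 0, 1.431], TCP at [0.199, -0.539, 0.231] pointing down, gripper open.
Joint ranges: [-2.76, 2.76], [-0.86, 1.69], [-1.03, 1.26], [-2.2, 2.34], [-1.47, 1.5], [-3.14, 3.14]. Speed limits (rad/s): [2.57, 2.57, 3.14, 3.14, 3.14, 3.14].

INTERFACE

Orientations are given as a unit quaternion [w, x, y, z].
In Python, from workcell import env gives the robot as it stands. The module is installed in compiled form; this text tells all that it offers.
- The arm moves only by the shell command python3 -m pendant 'ROWS' [FORCE]. ROWS is JSON, a list of rows, each an object with "fingers": the finger opening in mm, from 0 to 85.4; "delta_pos": the shift along the tool's x, y, z in mm, a list of three; "angular": the turn, a rotation vector about the tool's x, y, z in rad, a list of three. In form: [{"fingers": fingers, "delta_pos": [x, y, z], "angular": [ax, ay, az]}, ...]. A call has 1 to 12 rows; each row shifts and turns the commanded pose from where the row before left it, along the tool's axes as they then stand; what a row does not reach is not made up. A row lasts 1/10 s, in which the tool goes at most 50 mm and 8.59 degrees, less where a joint would pass 70% of its speed; a pose out of reach is approached as far as the arm can. A call is refused whole if a number of a shift passes 50 or a number of a turn 0.15, either way. A call with a gripper value outside its range is refused whole. The fingers move at their own pace and stop on an object; FORCE is the grip in N (left out, the last holds). Time passes only in rows, so rows that do not move let the fingers close. It gives the time, the measured TCP pose, the force and the opening at its end, in the units of the state.
- env.get_state(): the state, without advancing time (a new reading comes with each control period).
- env.read_camera(name): name is "side" or "top" or "wrist"; returns the picture (400x640x3 uint8, blue, green, red); there is no depth.
- env.camera_params(name): a dict with "fx", "fy", "cx", "cy" (pixels), "view" (4x4, takes a point from world to camera coordinates). Camera axes: x right, y up, looking along -z (the intrinsics and any distortion apply to the point x, -y, -z); pixel columns grow to the right and rows downward; lengths in m; the calibration is good to about 2 mm. A picture is of the moment at which its call begins: read the wrist's pose just before it. camera_params takes no time and is no camera call; for the wrist camera it gives the pose at the moment of the call.
- env.hand_in(): hands the job in, once; it reports no verdict.
The state is a dict: "clock": time; "joint_pos": joint angles; "qvel": joint speeds; "tau": joint torques, N m; "tcp_pos": TCP position; "orientation": TCP orientation; "wrist_force": force on the tool from outside, world axes, zero at the start; "ft_torque": the same for the moment, N m; "finger_gap": finger opening in m.
Only numpy, scipy, OpenCV 4.12 (cv2) and the standard library are available. Lean on these libraries where they do the work, as an engineer would, in place of code of your own. Each camera call takes 0.05 s, during which the arm holds its last target. There are 200 camera calls.

TASK

Take the blue guide plate by its yellow grip post and lower its brass-bushed hole over the tall steel rod of the pouring stand, keeping it level so that it does not jam. Then swing it about the rod until its smaller hole finds the stand's index pin, so that the plate drops down and lies fully home and flat on the grey slab, and let go. Work by feel and never force, drop or hammer it, and leave everything else on the table where it is.

Things in the scene. Friction and masses are not known exactly. Their poses are not given: they have to be found in the camera images.
- stand: Fixed pouring stand: grey slab 170 x 150 mm, 20 mm thick, flat on the table, with an upright steel rod, 16 mm in diameter, rising 140 mm above the slab's top. Origin on the rod's axis at the slab's underside (table height), z up. The slab reaches 50 mm to its +x, 120 mm to its -x, 75 mm to each side. More than about 40 N on rod or pin spoils it.
- rod_top (a point): The tip of the rod, on its axis, 160 mm above the table. The top 12 mm taper from 16 mm down to 7 mm in diameter.
- slot_mid (a point): Middle of the black arc slot in the slab's top, 50 mm from the rod's axis towards the slab's -x. The brass index pin (10 mm thick, standing 10 mm up, its top 4 mm tapered to 6 mm) is clamped tight somewhere along it, up to 0.35 rad round the rod to either side of this middle. The pin itself is not measured and differs each time: find it by feel or sight.
- guide: Loose blue guide plate, 148 x 70 mm, 10 mm thick, 0.27 to 0.43 kg. Origin on the axis of its large hole, at the underside; z up. It reaches 28 mm to its +x and 120 mm to its -x, then a white ring (50 mm wide, 14 mm tall) centred at x = -144 mm. It starts flat on a 4 mm rubber mat and goes on the rod the same way up, its yellow post over the slab's -x half.
- guide_bore (a point): Centre of the plate's large hole, at the underside. The hole is 18.5 mm wide and runs 42 mm up through the plate and its brass bush (38 mm outer diameter).
- guide_hole (a point): Centre of the plate's smaller hole, 15 mm wide, at the underside, 50 mm from the large hole towards the plate's -x. When it is not over the index pin the plate rides on the pin's top, 10 mm above the slab; over the pin it drops these 10 mm and lies flat on the slab.
- guide_grip (a point): Grasp point of the plate: centre of its yellow upright post, 26 x 26 mm, which rises 60 mm from the plate's upper face. It lies 95 mm from the large hole's axis towards the plate's -x, 42 mm above the underside; axes as the plate's.
Things that resemble listed ones, but are neither listed nor needed, are in the scene too. Leave any pink look-alike of the stand alone. Several things have the shape of the guide; the one meant has the colours described above.

How it is judged:
On the way, in this order (a step that is already met when the one before it is completed fails the run):
1. the guide plate is threaded on the rod, level, well below its tip (horizontal distance between guide_bore and rod_top below 0.006 m and z of guide_bore in the frame of stand below 0.13 m and angle between guide's own z axis and vertical below 0.12 rad), for 0.2 s.
2. the plate has dropped over the index pin and lies home on the slab (horizontal distance between guide_bore and rod_top below 0.004 m and z of guide_bore in the frame of stand below 0.0225 m and angle between guide's own z axis and vertical below 0.035 rad and angle between the x axis of guide and the x axis of stand, either way round below 0.47 rad and x of guide_grip in the frame of stand below -0.06 m), for 0.2 s.
At the end, for the whole second after the job is handed in: The guide plate lies at rest and released on the slab: large hole over the rod (axes within 4 mm), underside within 2.5 mm of the slab's top, level within 2 degrees, its -x arm over the slab's -x half within 26 degrees of the slab's own -x direction, so that the index pin stands in the small hole (all of step 2 and linear speed of guide below 0.01 m/s and angular speed of guide below 0.05 rad/s and contact force between guide and the fingers below 0.1 N); the robot touches nothing.
It fails at once if the plate is forced: it loads the rod or pin with more than 40 N while not yet down on the slab (contact force between guide and stand above 40 N and z of guide_bore in the frame of stand above 0.022 m).
It fails at once if the plate is rammed against the slab, with more than 150 N (contact force between guide and stand above 150 N).
It fails at once if the plate is dropped down the rod (faster than 0.35 m/s while on the rod) (horizontal distance between guide_bore and rod_top below 0.006 m and z of guide_bore in the frame of stand below 0.14 m and linear speed of guide above 0.35 m/s).
It fails at once if the robot itself pushes the stand with more than 10 N (contact force between any of the fingers, the arm and stand above 10 N).
It fails at once if another thing on the table is moved by more than 30 mm (distance of any of dye_blue, dye_red, dye_green, jug, brush, collar, bowl from where it was at the start of the episode above 0.03 m).
It also fails if it takes over 72 s, if anything falls off the work surface, if the arm or the gripper's body presses on something with over 40 N, if the wrist force passes 120 N, or if a joint passes its speed limit or range.

## Working session

There is one attempt and no reset: what is moved stays moved. The work goes in short steps, Python scripts to look and compute and a shell command to move; the robot and the scene stay as the last step left them, time stands still between calls to the robot, and variables do not carry over. Pictures are saved under pics/ and viewed, about 8 in all and at most 12, crops included, and the job is handed in when it is done.

```bash
mkdir -p pics
python3 - <<'E'
from workcell import env
import cv2,numpy as np
np.set_printoptions(precision=4,suppress=True)
s=env.get_state();print(s)
for n in("top","side"):
    p=env.camera_params(n);print(n,p)
    cv2.imwrite(f"pics/{n}0.png",env.read_camera(n))
E
```

```text
{'clock': 0.0, 'joint_pos': array([-1.3566,  0.314 ,  0.045 ,  1.3036, -0.    ,  1.4312]), 'qvel': array([ 0.0012,  0.0016, -0.0007, -0.0021, -0.0018, -0.0014]), 'tau': array([ -0.    , -48.0627,  29.8533,   0.0195,  -0.0001,   0.    ]), 'tcp_pos': array([ 0.1991, -0.5389,  0.2304]), 'orientation': array([-0.0009,  0.9844,  0.176 , -0.    ]), 'wrist_force': array([ 0.3525, -0.4835, -0.4604]), 'ft_torque': array([0.0221, 0.0023, 0.0152]), 'finger_gap': 0.08519474950037624}
top {'fx': 434.9702571542621, 'fy': 434.9702571542621, 'cx': 323.547593388906, 'cy': 195.4835557378352, 'view': array([[-0.0277, -0.9996,  0.0073, -0.016 ],
       [ 0.9854, -0.0261,  0.1682, -0.5327],
       [-0.168 ,  0.0118,  0.9857, -0.9558],
       [ 0.    ,  0.    ,  0.    ,  1.    ]])}
side {'fx': 520.342063481262, 'fy': 520.342063481262, 'cx': 316.88070388284865, 'cy': 203.98076980234998, 'view': array([[-0.9615, -0.2741,  0.0179,  0.4647],
       [ 0.2127, -0.7015,  0.6802, -0.217 ],
       [-0.1739,  0.6578,  0.7328, -1.2109],
       [ 0.    ,  0.    ,  0.    ,  1.    ]])}
```

View pics/top0.png

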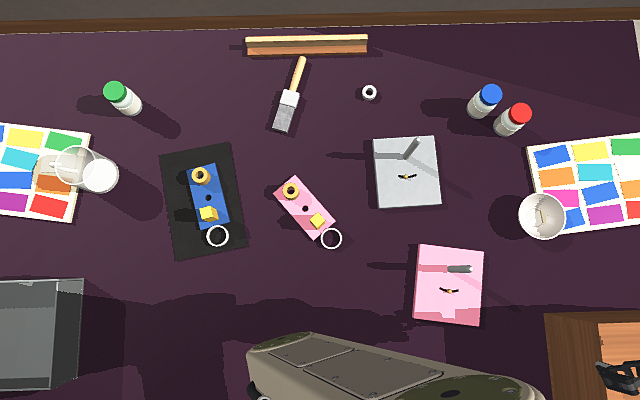

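View pics/side0.png

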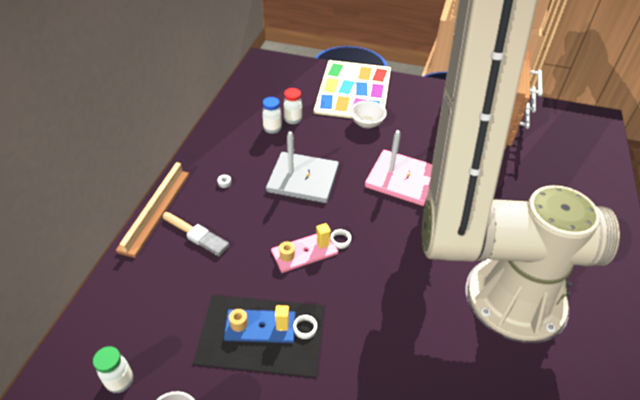

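The top picture shows the blue guide: bush at about (200,175), small hole (208,197), post (208,214), ring (218,236). The grey stand's slab spans roughly (373,139) to (441,208), with the rod tip near (417,141) and the pin near (407,177). In the side picture the guide is at about (262,325) and the rod tip at (290,134). I'll enlarge both views to get exact pixels.

Run:
```python
import cv2,numpy as np
t=cv2.imread("pics/top0.png");s=cv2.imread("pics/side0.png")
f=lambda im,x,y,w,h,k:cv2.resize(im[y:y+h,x:x+w],None,fx=k,fy=k,interpolation=cv2.INTER_CUBIC)
a=np.hstack([f(t,160,150,80,100,4),f(t,365,125,80,100,4)])
cv2.imwrite("pics/crop_t.png",a)
b=np.hstack([f(s,215,290,110,70,3.5),f(s,260,125,90,70,3.5)]) 
cv2.imwrite("pics/crops.png",np.vstack([a,cv2.resize(b[:, :640] if b.shape[1]>=640 else cv2.copyMakeBorder(b,0,0,0,640-b.shape[1],0),(640,b.shape[0]))[:200]]))
```

```text
(no output)
```

View pics/crops.png

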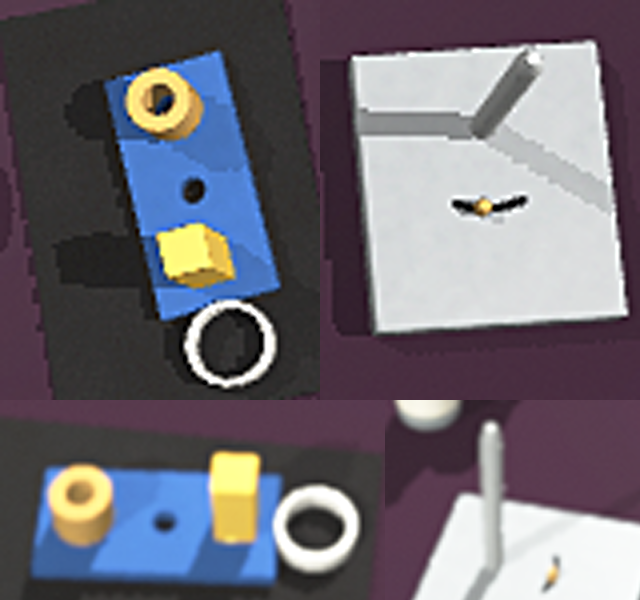

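Top-camera pixels from the crops:

| Thing | Pixel |
|---|---|
| Bush | (199.3,174.5) |
| Small hole | (208.3,197.5) |
| Ring | (217.5,235.8) |
| Slab corners | (373,139), (434,135.5), (442,204), (379,208) |
| Rod tip | (418.3,139.3) |
| Pin | (406,176.8), slightly left of the middle of the slot |

Next I'll fit the poses.

```bash
cat > h.py <<'E'
import numpy as np
from scipy.optimize import least_squares
np.set_printoptions(precision=4,suppress=True)
def proj(p,P):
    c=p["view"]@np.r_[P,1]; return np.array([p["cx"]+p["fx"]*c[0]/-c[2], p["cy"]+p["fy"]*-c[1]/-c[2]])
def tf(q,P):
    c,s=np.cos(q[2]),np.sin(q[2]); return np.array([q[0]+c*P[0]-s*P[1],q[1]+s*P[0]+c*P[1],P[2]])
def fit(obs,q0):
    f=lambda q:np.concatenate([proj(p,tf(q,P))-uv for p,P,uv in obs])
    r=least_squares(f,q0,loss='soft_l1');return r.x,f(r.x).reshape(-1,2)
def ray(p,uv,z):
    R=p["view"][:3,:3];o=-R.T@p["view"][:3,3]
    d=R.T@np.array([(uv[0]-p["cx"])/p["fx"],-(uv[1]-p["cy"])/p["fy"],-1]);return o+d*(z-o[2])/d[2]
E
python3 - <<'E'
from h import *
from workcell import env
T,S=env.camera_params("top"),env.camera_params("side")
g=[(T,(0,0,.046),(199.3,174.5)),(T,(-.05,0,.014),(208.25,197.5)),(T,(-.144,0,.016),(217.5,235.75)),
(S,(0,0,.046),(238.4,316.3)),(S,(-.05,0,.014),(261.9,324.6)),(S,(-.144,0,.016),(305.3,326.3))]
q,r=fit(g,[.6,.3,0]);print("guide",q,r.tolist());print("grip",tf(q,(-.095,0,.046)))
st=[(T,(.05,.075,.02),(373,139.25)),(T,(.05,-.075,.02),(433.75,135.5)),(T,(-.12,-.075,.02),(442,203.75)),(T,(-.12,.075,.02),(379,208)),
(T,(0,0,.16),(418.25,139.25)),(T,(0,0,.02),(405.25,158.25)),(S,(0,0,.158),(290,132.7))]
q,r=fit(st,[.6,-.2,0]);print("stand",q,r.round(1).tolist())
for c,uv in((T,(406,176.75)),(S,(307.7,175))):
    P=ray(c,uv,.029);d=P[:2]-q[:2];print("pin",P,np.hypot(*d),(np.arctan2(-d[1],-d[0])-q[2]))
E
```

```text
guide [0.5874 0.2549 0.2486] [[0.25421458315739187, 0.5372856255763736], [-0.19719825365089605, 0.31850566211170417], [-0.36733168480714085, 0.2696805244071925], [-0.7248362280274421, -0.15458448469439645], [0.04023625053827118, 0.010961344228292091], [-0.28536893747462955, -0.6412741638228567]]
grip [0.4954 0.2316 0.046 ]
stand [ 0.6248 -0.2298  0.0412] [[-0.5, -0.3], [0.4, -0.5], [0.2, 0.5], [-0.2, 0.5], [0.1, 0.6], [0.2, -1.3], [-0.1, 0.4]]
pin [ 0.5745 -0.2264  0.029 ] 0.0504376619718518 -0.10824026922220285
pin [ 0.5733 -0.2213  0.029 ] 0.052227784839290255 -0.20305710867263077
```

The fits agree to within a pixel. The rod is at (0.625, -0.230), the grip post at (0.495, 0.232), and the guide's yaw is 0.25. The pin bearing is about -0.1 to -0.2 rad from the stand's -x. I'll grip with the jaws along the plate's x axis, since that holds pitch stiffest. First I'll turn the tool to yaw 1.82.

```bash
cat >> h.py <<'E'
from scipy.spatial.transform import Rotation as R
def Rt(s): w,x,y,z=s["orientation"];return R.from_quat([x,y,z,w])
def togo(s,pos,yaw):
    "remaining shift in current tool axes (mm), remaining rotvec in tool axes"
    r=Rt(s);g=R.from_matrix(np.array([[np.cos(yaw),np.sin(yaw),0],[np.sin(yaw),-np.cos(yaw),0],[0,0,-1]]))
    return (1000*r.inv().apply(np.array(pos)-s["tcp_pos"])).round(1),(r.inv()*g).as_rotvec().round(4)
def show(pos=None,yaw=None):
    from workcell import env
    s=env.get_state();M=Rt(s).as_matrix()
    print("t",s["clock"],"tcp",s["tcp_pos"],"yaw",np.arctan2(M[1,0],M[0,0]).round(4),"tilt",M[:2,2],"F",s["wrist_force"].round(1),"M",s["ft_torque"].round(2),"gap",round(s["finger_gap"],4))
    if pos is not None: print("togo",*togo(s,pos,yaw))
E
python3 -m pendant '[{"fingers":85,"delta_pos":[0,0,0],"angular":[0,0,-0.147]},{"fingers":85,"delta_pos":[0,0,0],"angular":[0,0,-0.147]},{"fingers":85,"delta_pos":[0,0,0],"angular":[0,0,-0.147]},{"fingers":85,"delta_pos":[0,0,0],"angular":[0,0,-0.147]},{"fingers":85,"delta_pos":[0,0,0],"angular":[0,0,-0.147]},{"fingers":85,"delta_pos":[0,0,0],"angular":[0,0,-0.147]},{"fingers":85,"delta_pos":[0,0,0],"angular":[0,0,-0.147]},{"fingers":85,"delta_pos":[0,0,0],"angular":[0,0,-0.147]},{"fingers":85,"delta_pos":[0,0,0],"angular":[0,0,-0.147]},{"fingers":85,"delta_pos":[0,0,0],"angular":[0,0,-0.147]},{"fingers":85,"delta_pos":[0,0,0],"angular":[0,0,0]}]'
python3 -c "
from h import *
show((.48,-.15,.25),1.819);show((.495,.232,.22),1.819)"
```

```text
clock: 1.2
tcp_pos: [0.1991, -0.5392, 0.2308]
orientation: [-0.0, 0.612, 0.791, 0.0]
wrist_force: [0.6, -0.2, 0.3]
finger_gap: 0.0852
t 1.2 tcp [ 0.1991 -0.5392  0.2308] yaw 1.8242 tilt [-0.0002  0.0009] F [ 0.6 -0.2  0.3] M [-0.01  0.01  0.04] gap 0.0852
togo [306.3 369.4 -18.9] [-0.     -0.0009  0.0052]
t 1.2 tcp [ 0.1991 -0.5392  0.2308] yaw 1.8242 tilt [-0.0002  0.0009] F [ 0.6 -0.2  0.3] M [-0.01  0.01  0.04] gap 0.0852
togo [672.4 479.7  11.4] [-0.     -0.0009  0.0052]
```

```bash
python3 -m pendant '[{"fingers":85,"delta_pos":[12,14,-2],"angular":[0,0,0]},{"fingers":85,"delta_pos":[27,32,-2],"angular":[0,0,0]},{"fingers":85,"delta_pos":[27,32,-2],"angular":[0,0,0]},{"fingers":85,"delta_pos":[27,32,-2],"angular":[0,0,0]},{"fingers":85,"delta_pos":[27,32,-2],"angular":[0,0,0]},{"fingers":85,"delta_pos":[27,32,-2],"angular":[0,0,0]},{"fingers":85,"delta_pos":[27,32,-2],"angular":[0,0,0]},{"fingers":85,"delta_pos":[27,32,-2],"angular":[0,0,0]},{"fingers":85,"delta_pos":[27,32,-2],"angular":[0,0,0]},{"fingers":85,"delta_pos":[27,32,-2],"angular":[0,0,0]},{"fingers":85,"delta_pos":[27,32,0],"angular":[0,0,0]},{"fingers":85,"delta_pos":[24,35,0],"angular":[0,0,0]}]' >/dev/null
python3 -c "
from h import *
show((.495,.232,.24),1.819)"
```

```text
t 2.4 tcp [ 0.48   -0.148   0.2517] yaw 1.8212 tilt [0.0002 0.    ] F [ 0.3 -0.1  0.3] M [-0.03 -0.02 -0.01] gap 0.0846
togo [364.5 108.7  11.7] [0.0002 0.     0.0022]
```

```bash
python3 -m pendant '[{"fingers":85,"delta_pos":[36,11,1],"angular":[0,0,0]},{"fingers":85,"delta_pos":[36,11,1],"angular":[0,0,0]},{"fingers":85,"delta_pos":[36,11,1],"angular":[0,0,0]},{"fingers":85,"delta_pos":[36,11,1],"angular":[0,0,0]},{"fingers":85,"delta_pos":[36,11,1],"angular":[0,0,0]},{"fingers":85,"delta_pos":[36,11,1],"angular":[0,0,0]},{"fingers":85,"delta_pos":[36,11,1],"angular":[0,0,0]},{"fingers":85,"delta_pos":[36,11,1],"angular":[0,0,0]},{"fingers":85,"delta_pos":[36,11,2],"angular":[0,0,0]},{"fingers":85,"delta_pos":[36,11,2],"angular":[0,0,0]},{"fingers":85,"delta_pos":[0,0,0],"angular":[0,0,0]}]' >/dev/null
python3 -c "
from h import *
from workcell import env
import cv2
show((.4954,.2316,.20),1.819)
p=env.camera_params('wrist');im=env.read_camera('wrist');cv2.imwrite('pics/w1.png',im)
np.save('w1.npy',p,allow_pickle=True);print(p)
for P in((-.095,0,.074),(0,0,.046),(-.05,0,.014)):print(proj(p,tf((.5874,.2549,.2486),P)))"
```

```text
t 3.5 tcp [0.4949 0.2295 0.2388] yaw 1.8265 tilt [-0.0007  0.0012] F [ 0.4 -0.2 -0.2] M [-0.04 -0.02 -0.  ] gap 0.0847
togo [ 1.8  1.  38.8] [-0.0004 -0.0013  0.0075]
{'fx': 317.9941939061674, 'fy': 317.9941939061674, 'cx': 320.5549277503274, 'cy': 199.84264545325522, 'view': array([[ 0.9675,  0.2529, -0.0009, -0.5375],
       [-0.2413,  0.9223, -0.3018, -0.0518],
       [-0.0755,  0.2922,  0.9534, -0.4166],
       [ 0.    ,  0.    ,  0.    ,  1.    ]])}
[320.7262 179.8722]
[408.916  174.2071]
[359.1069 167.7675]
```

View pics/w1.png

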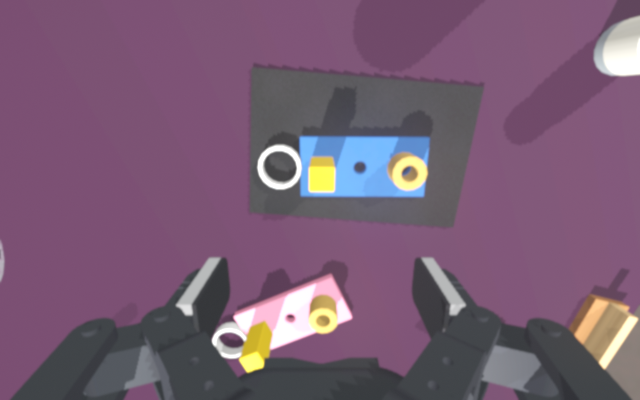

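The wrist image shows the bush at (408,173), the small hole at (360,167) and the post top at (322,179). My model predicted (409,174), (359,168) and (321,180), so it's good to about 1 mm. Going down and gripping.

```bash
python3 -m pendant '[{"fingers":85,"delta_pos":[1.8,1,20],"angular":[0,0,0.0075]},{"fingers":85,"delta_pos":[0,0,30],"angular":[0,0,0]},{"fingers":85,"delta_pos":[0,0,30],"angular":[0,0,0]},{"fingers":85,"delta_pos":[0,0,30],"angular":[0,0,0]},{"fingers":85,"delta_pos":[0,0,30],"angular":[0,0,0]},{"fingers":85,"delta_pos":[0,0,30],"angular":[0,0,0]},{"fingers":85,"delta_pos":[0,0,20],"angular":[0,0,0]},{"fingers":85,"delta_pos":[0,0,14],"angular":[0,0,0]},{"fingers":85,"delta_pos":[0,0,8],"angular":[0,0,0]},{"fingers":85,"delta_pos":[0,0,0],"angular":[0,0,0]}]' >/dev/null
python3 -c "
from h import *
show((.4954,.2316,.027),1.819)"
python3 -m pendant '[{"fingers":20,"delta_pos":[0,0,0],"angular":[0,0,0]},{"fingers":20,"delta_pos":[0,0,0],"angular":[0,0,0]},{"fingers":20,"delta_pos":[0,0,0],"angular":[0,0,0]},{"fingers":20,"delta_pos":[0,0,0],"angular":[0,0,0]},{"fingers":20,"delta_pos":[0,0,0],"angular":[0,0,0]},{"fingers":20,"delta_pos":[0,0,0],"angular":[0,0,0]},{"fingers":20,"delta_pos":[0,0,0],"angular":[0,0,0]},{"fingers":20,"delta_pos":[0,0,0],"angular":[0,0,0]}]' 80
python3 -c "
from h import *
show()"
```

```text
t 4.55 tcp [0.4958 0.2263 0.0265] yaw 1.8144 tilt [-0.002  -0.0008] F [ 0.2  1.1 -0.8] M [-0.   -0.01 -0.02] gap 0.0851
togo [ 5.2  0.9 -0.5] [-0.0022  0.0003 -0.0046]
clock: 5.35
tcp_pos: [0.4974, 0.2275, 0.0281]
orientation: [0.0, 0.615, 0.788, 0.001]
wrist_force: [-0.1, -0.6, 5.6]
finger_gap: 0.0255
t 5.35 tcp [0.4974 0.2275 0.0281] yaw 1.8163 tilt [0.0014 0.0003] F [-0.1 -0.6  5.6] M [-0.07  0.27  0.01] gap 0.0255
```

```bash
python3 -m pendant '[{"fingers":20,"delta_pos":[0,0,-3],"angular":[0,0,0]},{"fingers":20,"delta_pos":[0,0,-8],"angular":[0,0,0]},{"fingers":20,"delta_pos":[0,0,-15],"angular":[0,0,0]},{"fingers":20,"delta_pos":[0,0,-20],"angular":[0,0,0]},{"fingers":20,"delta_pos":[0,0,-25],"angular":[0,0,0]},{"fingers":20,"delta_pos":[0,0,-25],"angular":[0,0,0]},{"fingers":20,"delta_pos":[0,0,-25],"angular":[0,0,0]},{"fingers":20,"delta_pos":[0,0,-25],"angular":[0,0,0]},{"fingers":20,"delta_pos":[0,0,-25],"angular":[0,0,0]},{"fingers":20,"delta_pos":[0,0,-20],"angular":[0,0,0]},{"fingers":20,"delta_pos":[0,0,-9],"angular":[0,0,0]},{"fingers":20,"delta_pos":[0,0,0],"angular":[0,0,0]}]' 100 >/dev/null
python3 -c "
from h import *
show()
show((.53,-.234,.231),1.819-.30)"
```

```text
t 6.55 tcp [0.4973 0.2274 0.2283] yaw 1.8164 tilt [0.0018 0.0004] F [-0.2 -0.4 -3.2] M [-0.01  0.06 -0.04] gap 0.0251
t 6.55 tcp [0.4973 0.2274 0.2283] yaw 1.8164 tilt [0.0018 0.0004] F [-0.2 -0.4 -3.2] M [-0.01  0.06 -0.04] gap 0.0251
togo [-455.5  -80.4   -2.8] [ 0.0019 -0.0002  0.2974]
```

```bash
python3 -m pendant '[{"fingers":20,"delta_pos":[-20,-3,0],"angular":[0,0,0]},{"fingers":20,"delta_pos":[-40,-7,0],"angular":[0,0,0]},{"fingers":20,"delta_pos":[-43,-7,0],"angular":[0,0,0]},{"fingers":20,"delta_pos":[-43,-8,0],"angular":[0,0,0]},{"fingers":20,"delta_pos":[-43,-8,0],"angular":[0,0,0]},{"fingers":20,"delta_pos":[-43,-8,0],"angular":[0,0,0]},{"fingers":20,"delta_pos":[-43,-8,0],"angular":[0,0,0]},{"fingers":20,"delta_pos":[-43,-8,0],"angular":[0,0,0]},{"fingers":20,"delta_pos":[-43,-8,0],"angular":[0,0,0]},{"fingers":20,"delta_pos":[-43,-6,0],"angular":[0,0,0]},{"fingers":20,"delta_pos":[-30,-4,0],"angular":[0,0,0]},{"fingers":20,"delta_pos":[-12,-2,0],"angular":[0,0,0]}]' >/dev/null
python3 -m pendant '[{"fingers":20,"delta_pos":[0,0,0],"angular":[0,0,0.09]},{"fingers":20,"delta_pos":[0,0,0],"angular":[0,0,0.09]},{"fingers":20,"delta_pos":[0,0,0],"angular":[0,0,0.09]},{"fingers":20,"delta_pos":[0,0,0],"angular":[0,0,0.085]},{"fingers":20,"delta_pos":[0,0,0],"angular":[0,0,0]},{"fingers":20,"delta_pos":[0,0,0],"angular":[0,0,0]}]' >/dev/null
python3 - <<'E'
from h import *
from workcell import env
import cv2
show((.5311,-.2241,.228),1.461)
s=env.get_state()
t=env.read_camera('top');sd=env.read_camera('side');w=env.read_camera('wrist')
for n,i in(('t',t),('s',sd),('w',w)):cv2.imwrite(f'pics/{n}2.png',i)
psi=1.461;phi=psi-np.pi/2
x,y=s["tcp_pos"][:2]-tf((0,0,phi),(-.094,-.0044,0))[:2];z=s["tcp_pos"][2]-.0241
print("bore",x,y,z)
q=(x,y,phi)
for n in("top","side","wrist"):
    p=env.camera_params(n)
    print(n,[proj(p,tf(q,P)).round(1).tolist() for P in((0,0,z+.042),(-.05,0,z+.01),(-.144,0,z+.012))],"rod",proj(p,(.6248,-.2298,.16)).round(1))
f=lambda im,x,y,w,h:cv2.resize(im[y:y+h,x:x+w],(w*4,h*4),interpolation=cv2.INTER_CUBIC)
cv2.imwrite('pics/c2.png',np.hstack([f(t,365,90,95,140),f(sd,245,75,100,140)]))
E
```

```text
t 8.35 tcp [ 0.5301 -0.2232  0.2264] yaw 1.464 tilt [-0.0015  0.001 ] F [ 0.6 -0.  -2.7] M [-0.    0.11 -0.05] gap 0.0251
togo [-0.8  1.1 -1.6] [-0.0016 -0.0008  0.003 ]
bore 0.6239863510126857 -0.22914079800856108 0.20232107077658942
top [[428.0, 127.1], [422.9, 157.0], [421.0, 204.5]] rod [418.4 139.8]
side [[289.4, 106.2], [307.9, 121.5], [343.2, 130.4]] rod [289.9 132.5]
wrist [[530.1, 273.4], [400.4, 242.3], [225.4, 243.5]] rod [455.4 210.9]
```

View pics/c2.png

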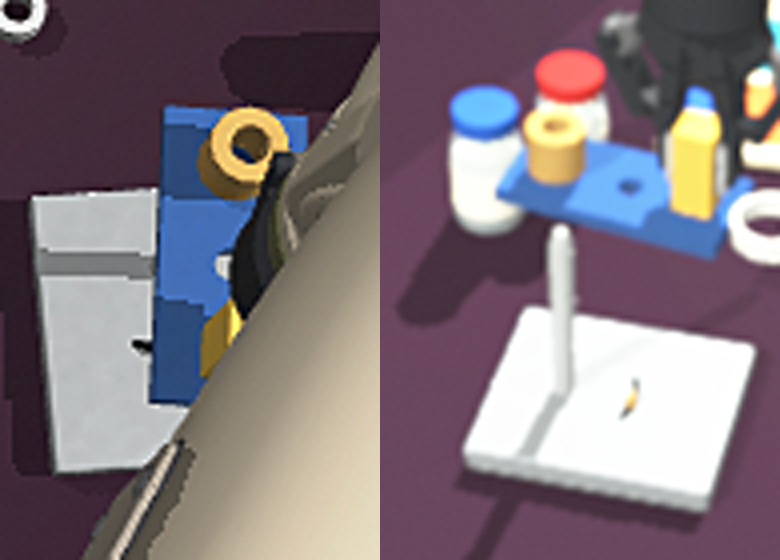

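View pics/w2.png

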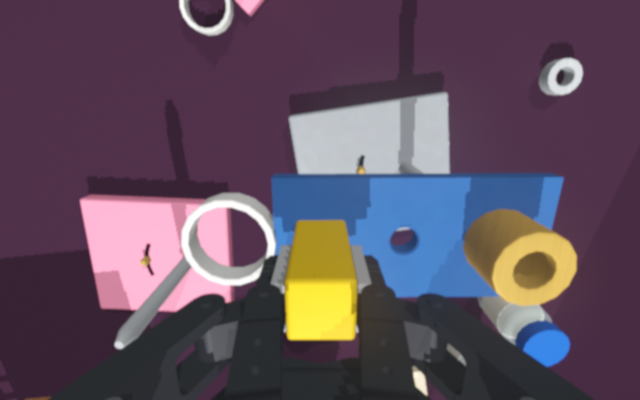

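In both views the plate is level and still held. The bush centre is at (427,124.3) in the top image, (288.8,106.3) in the side image and (530,270) in the wrist image. The small hole is at (307.5,121.5) side and (403,240) wrist, and the ring at (228,240) wrist. I'll refit the held plate and the stand together, including the sharper side view of the pin at (307.9,175).

Run:
```python
from h import *
from workcell import env
T,S,W=[env.camera_params(n) for n in("top","side","wrist")]
obs=[(T,(0,0,.042),(427,124.3)),(S,(0,0,.042),(288.75,106.25)),(W,(0,0,.042),(530,270)),(S,(-.05,0,.01),(307.5,121.5)),(W,(-.05,0,.01),(403,240)),(W,(-.144,0,.012),(228,240)),
# plate corners, upper face: top img (+x,+y)
(T,(.028,.035,.01),(365+163/4,90+107/4)),(T,(.028,-.035,.01),(365+307/4,90+116/4)),(T,(-.12,.035,.01),(365+150/4,90+403/4)),
(S,(.028,.035,.01),(245+117/4,75+195/4))]
def f(q,full=False):
    r=R.from_euler('zyx',[q[3],q[4],q[5]])
    e=np.array([proj(p,np.array(q[:3])+r.apply(P))-uv for p,P,uv in obs]);return e if full else e.ravel()
for fs in (1,):
    s=least_squares(f,[.624,-.229,.202,-.1,0,0],loss='soft_l1');print(s.x);print(f(s.x,True).round(1).tolist())
# stand refit with side corners now seen
so=[(T,(.05,.075,.02),(373,139.25)),(T,(.05,-.075,.02),(433.75,135.5)),(T,(-.12,-.075,.02),(442,203.75)),(T,(-.12,.075,.02),(379,208)),(T,(0,0,.16),(418.25,139.5)),(T,(0,0,.02),(405.25,158.25)),
(S,(0,0,.16),(245+182/4,75+225/4)),(S,(0,0,.02),(245+183/4,75+390/4)),(S,(.05,-.075,.02),(245+148/4,75+308/4)),(S,(-.12,-.075,.02),(245+374/4,75+345/4)),(S,(.05,.075,.02),(245+84/4,75+455/4)),(S,(-.12,.075,.02),(245+325/4,75+497/4))]
q,r=fit(so,[.625,-.23,.04]);print(q,r.round(1).tolist())
for c,uv in((T,(406,176.75)),(S,(245+250/4,75+399/4))):
    d=ray(c,uv,.029)[:2]-q[:2];print(np.hypot(*d),np.arctan2(-d[1],-d[0]))
s=env.get_state();M=Rt(s).as_matrix();print(s["tcp_pos"],np.arctan2(M[1,0],M[0,0])-np.pi/2)
```

```text
[ 0.6252 -0.2288  0.2008 -0.113  -0.0006 -0.0103]
[[0.3, 2.5], [0.1, 0.5], [0.8, -0.2], [-0.1, 0.6], [-1.1, -0.3], [0.3, 0.3], [0.8, 0.3], [0.2, 0.9], [-0.1, -0.4], [-1.1, -1.4]]
[ 0.6243 -0.2293  0.0398] [[-0.7, -0.1], [0.3, -0.3], [-0.1, 0.8], [-0.4, 0.7], [-0.0, 0.5], [0.0, -1.1], [-0.5, 1.4], [0.3, -0.8], [-0.7, -0.5], [0.0, 0.3], [-0.2, -1.8], [0.6, -0.9]]
0.04993200797697311 -0.059268324319473875
0.05076780359041367 -0.14241641617226247
[ 0.5304 -0.2237  0.227 ] -0.10804562390968964
```

Bore (0.6252, -0.2288) and rod (0.6243, -0.2293) agree to about 1 mm, and the plate's tilt is about 0.01 rad. I'll correct by 1 mm and lower it onto the taper.

```bash
python3 -m pendant '[{"fingers":20,"delta_pos":[-0.5,-0.9,8],"angular":[0,0,0]},{"fingers":20,"delta_pos":[0,0,12],"angular":[0,0,0]},{"fingers":20,"delta_pos":[0,0,10],"angular":[0,0,0]},{"fingers":20,"delta_pos":[0,0,5],"angular":[0,0,0]},{"fingers":20,"delta_pos":[0,0,0],"angular":[0,0,0]}]'
python3 -c "
from h import *
show()"
python3 -m pendant '[{"fingers":20,"delta_pos":[0,0,3],"angular":[0,0,0]},{"fingers":20,"delta_pos":[0,0,3],"angular":[0,0,0]},{"fingers":20,"delta_pos":[0,0,3],"angular":[0,0,0]},{"fingers":20,"delta_pos":[0,0,0],"angular":[0,0,0]}]'
python3 -c "
from h import *
show()"
```

```text
clock: 9.0
tcp_pos: [0.5287, -0.2241, 0.1908]
orientation: [-0.001, 0.745, 0.667, -0.0]
wrist_force: [0.2, -0.4, -2.7]
finger_gap: 0.0249
t 9.0 tcp [ 0.5287 -0.2241  0.1908] yaw 1.4612 tilt [-0.0023  0.0013] F [ 0.2 -0.4 -2.7] M [ 0.06  0.16 -0.01] gap 0.0249
clock: 9.4
tcp_pos: [0.5294, -0.2244, 0.1829]
orientation: [-0.0, 0.745, 0.667, -0.0]
wrist_force: [0.3, 0.4, -3.4]
finger_gap: 0.0249
t 9.4 tcp [ 0.5294 -0.2244  0.1829] yaw 1.4613 tilt [-0.0004  0.0001] F [ 0.3  0.4 -3.4] M [-0.02  0.13  0.01] gap 0.0249
```

```bash
for i in 1 ; do python3 -m pendant '[{"fingers":20,"delta_pos":[0,0,2],"angular":[0,0,0]},{"fingers":20,"delta_pos":[0,0,2],"angular":[0,0,0]},{"fingers":20,"delta_pos":[0,0,2],"angular":[0,0,0]},{"fingers":20,"delta_pos":[0,0,0],"angular":[0,0,0]}]' >/dev/null; python3 -c "
from h import *
show()"; python3 -m pendant '[{"fingers":20,"delta_pos":[0,0,2],"angular":[0,0,0]},{"fingers":20,"delta_pos":[0,0,2],"angular":[0,0,0]},{"fingers":20,"delta_pos":[0,0,2],"angular":[0,0,0]},{"fingers":20,"delta_pos":[0,0,0],"angular":[0,0,0]}]' >/dev/null;  python3 -c "
from h import *
show()"; done
```

```text
t 9.8 tcp [ 0.5294 -0.2244  0.1769] yaw 1.4613 tilt [-0.0005  0.0002] F [-0.7  0.2 -3.3] M [ 0.03  0.12 -0.02] gap 0.0248
t 10.2 tcp [ 0.5293 -0.2243  0.1708] yaw 1.4612 tilt [-0.0006  0.0003] F [-0.5 -1.  -2.3] M [ 0.02  0.12 -0.03] gap 0.0251
```

```bash
python3 -m pendant '[{"fingers":20,"delta_pos":[0,0,2],"angular":[0,0,0]},{"fingers":20,"delta_pos":[0,0,2],"angular":[0,0,0]},{"fingers":20,"delta_pos":[0,0,3],"angular":[0,0,0]},{"fingers":20,"delta_pos":[0,0,3],"angular":[0,0,0]},{"fingers":20,"delta_pos":[0,0,0],"angular":[0,0,0]}]' >/dev/null
python3 - <<'E'
from h import *
from workcell import env
import cv2
show()
t=env.read_camera('top');sd=env.read_camera('side')
f=lambda im,x,y,w,h:cv2.resize(im[y:y+h,x:x+w],(w*4,h*4),interpolation=cv2.INTER_CUBIC)
cv2.imwrite('pics/c3.png',np.hstack([f(t,365,90,95,140),f(sd,245,75,100,140)]))
E
```

```text
t 10.7 tcp [ 0.5292 -0.2243  0.1606] yaw 1.4613 tilt [-0.001   0.0005] F [-0.6  0.2 -3.5] M [ 0.02  0.15 -0.02] gap 0.0249
```

View pics/c3.png

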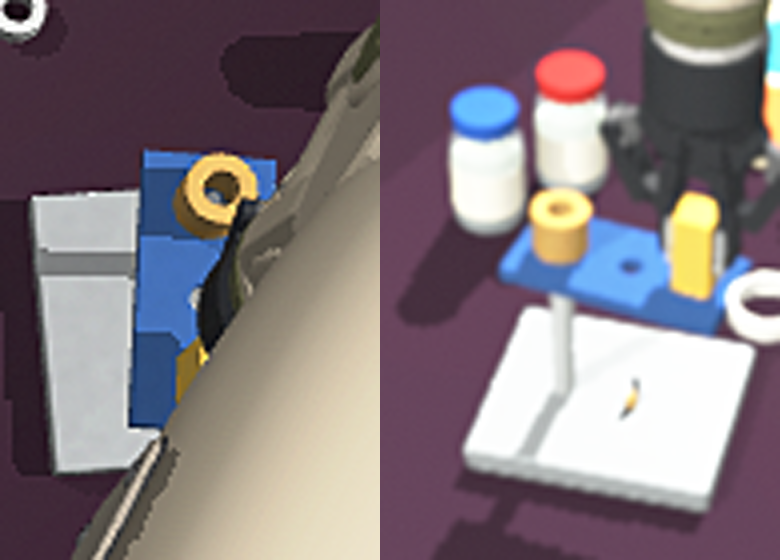

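The rod is inside the bush (top crop, about (218,192)) and the plate is level and free of force. Lowering it on.

```bash
python3 -m pendant '[{"fingers":20,"delta_pos":[0,0,4],"angular":[0,0,0]},{"fingers":20,"delta_pos":[0,0,4],"angular":[0,0,0]},{"fingers":20,"delta_pos":[0,0,4],"angular":[0,0,0]},{"fingers":20,"delta_pos":[0,0,4],"angular":[0,0,0]},{"fingers":20,"delta_pos":[0,0,4],"angular":[0,0,0]},{"fingers":20,"delta_pos":[0,0,4],"angular":[0,0,0]},{"fingers":20,"delta_pos":[0,0,0],"angular":[0,0,0]}]' >/dev/null; python3 -c "
from h import *
show()"
python3 -m pendant '[{"fingers":20,"delta_pos":[0,0,4],"angular":[0,0,0]},{"fingers":20,"delta_pos":[0,0,4],"angular":[0,0,0]},{"fingers":20,"delta_pos":[0,0,4],"angular":[0,0,0]},{"fingers":20,"delta_pos":[0,0,4],"angular":[0,0,0]},{"fingers":20,"delta_pos":[0,0,4],"angular":[0,0,0]},{"fingers":20,"delta_pos":[0,0,4],"angular":[0,0,0]},{"fingers":20,"delta_pos":[0,0,0],"angular":[0,0,0]}]' >/dev/null; python3 -c "
from h import *
show()"
```

```text
t 11.5 tcp [ 0.5291 -0.2243  0.1365] yaw 1.4613 tilt [-0.0011  0.0005] F [ 0.7  1.5 -2.6] M [0.05 0.09 0.01] gap 0.0247
t 12.2 tcp [ 0.5291 -0.2243  0.1125] yaw 1.4613 tilt [-0.001   0.0005] F [ 0.6 -0.1 -1.9] M [-0.    0.06  0.01] gap 0.0248
```

```bash
python3 -m pendant '[{"fingers":20,"delta_pos":[0,0,4],"angular":[0,0,0]},{"fingers":20,"delta_pos":[0,0,4],"angular":[0,0,0]},{"fingers":20,"delta_pos":[0,0,4],"angular":[0,0,0]},{"fingers":20,"delta_pos":[0,0,4],"angular":[0,0,0]},{"fingers":20,"delta_pos":[0,0,4],"angular":[0,0,0]},{"fingers":20,"delta_pos":[0,0,0],"angular":[0,0,0]}]' >/dev/null; python3 -c "
from h import *
show()"
python3 -m pendant '[{"fingers":20,"delta_pos":[0,0,4],"angular":[0,0,0]},{"fingers":20,"delta_pos":[0,0,4],"angular":[0,0,0]},{"fingers":20,"delta_pos":[0,0,4],"angular":[0,0,0]},{"fingers":20,"delta_pos":[0,0,4],"angular":[0,0,0]},{"fingers":20,"delta_pos":[0,0,4],"angular":[0,0,0]},{"fingers":20,"delta_pos":[0,0,3],"angular":[0,0,0]},{"fingers":20,"delta_pos":[0,0,0],"angular":[0,0,0]}]' >/dev/null; python3 -c "
from h import *
show()"
```

```text
t 12.8 tcp [ 0.5291 -0.2242  0.0925] yaw 1.4613 tilt [-0.0011  0.0006] F [ 0.3  0.4 -2.5] M [ 0.05  0.13 -0.  ] gap 0.0253
t 13.5 tcp [ 0.5292 -0.2243  0.0697] yaw 1.4613 tilt [-0.0008  0.0004] F [ 0.4 -0.8 -4. ] M [0.01 0.19 0.02] gap 0.0247
```

```bash
python3 -m pendant '[{"fingers":20,"delta_pos":[0,0,3],"angular":[0,0,0]},{"fingers":20,"delta_pos":[0,0,3],"angular":[0,0,0]},{"fingers":20,"delta_pos":[0,0,3],"angular":[0,0,0]},{"fingers":20,"delta_pos":[0,0,2],"angular":[0,0,0]},{"fingers":20,"delta_pos":[0,0,0],"angular":[0,0,0]}]' >/dev/null; python3 -c "
from h import *
show()"
for i in 1 2 ; do python3 -m pendant '[{"fingers":20,"delta_pos":[0,0,1],"angular":[0,0,0]},{"fingers":20,"delta_pos":[0,0,1],"angular":[0,0,0]},{"fingers":20,"delta_pos":[0,0,0],"angular":[0,0,0]}]' >/dev/null; python3 -c "
from h import *
show()"; done
```

```text
t 14.0 tcp [ 0.5293 -0.2243  0.0589] yaw 1.4613 tilt [-0.0006  0.0003] F [-0.1  0.2 -2.6] M [-0.01  0.12 -0.01] gap 0.0249
t 14.3 tcp [ 0.5295 -0.2245  0.0572] yaw 1.4613 tilt [ 0.     -0.0001] F [-0.2  0.4 -2.8] M [ 0.02  0.12 -0.03] gap 0.025
t 14.6 tcp [ 0.5294 -0.2244  0.0551] yaw 1.4613 tilt [-0.0002  0.    ] F [-1.   0.1 -3.6] M [-0.01  0.12 -0.02] gap 0.0251
```

```bash
for i in 1 2 3; do python3 -m pendant '[{"fingers":20,"delta_pos":[0,0,0.7],"angular":[0,0,0]},{"fingers":20,"delta_pos":[0,0,0.7],"angular":[0,0,0]},{"fingers":20,"delta_pos":[0,0,0],"angular":[0,0,0]}]' >/dev/null; python3 -c "
from h import *
show()"; done
```

```text
t 14.9 tcp [ 0.5295 -0.2244  0.0537] yaw 1.4613 tilt [-0.0002  0.    ] F [-0.1  0.5 -2.6] M [ 0.04  0.1  -0.04] gap 0.0245
t 15.2 tcp [ 0.5294 -0.2244  0.0524] yaw 1.4613 tilt [-0.0002  0.    ] F [ 0.1  0.2 -3.4] M [ 0.03  0.11 -0.01] gap 0.025
t 15.5 tcp [ 0.5295 -0.2244  0.051 ] yaw 1.4613 tilt [-0.0002  0.    ] F [ 0.6 -0.1 -2.5] M [-0.   0.1  0. ] gap 0.0248
```

```bash
for i in 1 2 3 4; do python3 -m pendant '[{"fingers":20,"delta_pos":[0,0,0.7],"angular":[0,0,0]},{"fingers":20,"delta_pos":[0,0,0.7],"angular":[0,0,0]},{"fingers":20,"delta_pos":[0,0,0],"angular":[0,0,0]}]' >/dev/null; python3 -c "
from h import *
show()"; done
```

```text
t 15.8 tcp [ 0.5295 -0.2245  0.0496] yaw 1.4613 tilt [-0.0002  0.    ] F [-0.8  0.  -3. ] M [0.04 0.07 0.02] gap 0.0247
t 16.1 tcp [ 0.5294 -0.2245  0.0482] yaw 1.4613 tilt [-0.0002  0.    ] F [-0.1 -0.6 -3.2] M [ 0.02  0.12 -0.  ] gap 0.0252
t 16.4 tcp [ 0.5294 -0.2245  0.0467] yaw 1.4612 tilt [-0.0002  0.    ] F [-0.5  0.2 -3.1] M [-0.02  0.05 -0.04] gap 0.0248
t 16.7 tcp [ 0.5295 -0.2245  0.0454] yaw 1.4612 tilt [-0.0001  0.    ] F [-0.7  0.5 -4. ] M [ 0.05  0.14 -0.01] gap 0.025
```

The plate went past pin-top height with no resistance, so the small hole is over the pin. I'll feel for the slab.

```bash
for i in 1 2 3; do python3 -m pendant '[{"fingers":20,"delta_pos":[0,0,0.5],"angular":[0,0,0]},{"fingers":20,"delta_pos":[0,0,0],"angular":[0,0,0]},{"fingers":20,"delta_pos":[0,0,0],"angular":[0,0,0]}]' >/dev/null; python3 -c "
from h import *
show()"; done
```

```text
t 17.0 tcp [ 0.5295 -0.2245  0.045 ] yaw 1.4613 tilt [ 0.     -0.0001] F [-0.6  0.1 -3.9] M [-0.01  0.15 -0.03] gap 0.0252
t 17.3 tcp [ 0.5296 -0.2245  0.0445] yaw 1.4613 tilt [ 0.     -0.0001] F [ 0.   0.1 -3.7] M [-0.01  0.12 -0.02] gap 0.0246
t 17.6 tcp [ 0.5296 -0.2246  0.0441] yaw 1.4613 tilt [ 0.0001 -0.0002] F [-0.9  0.  -1.2] M [ 0.    0.12 -0.01] gap 0.0248
```

```bash
python3 -m pendant '[{"fingers":20,"delta_pos":[0,0,0.4],"angular":[0,0,0]},{"fingers":20,"delta_pos":[0,0,0],"angular":[0,0,0]},{"fingers":20,"delta_pos":[0,0,0],"angular":[0,0,0]}]' >/dev/null; python3 -c "
from h import *
show()"
```

```text
t 17.9 tcp [ 0.5296 -0.2245  0.0441] yaw 1.4613 tilt [ 0.0003 -0.0004] F [-2.6  0.9  4.8] M [ 0.17  0.53 -0.01] gap 0.0248
```

It's seated on the slab (about 8 N contact at TCP z 0.0441, which puts the underside at 20 mm). Releasing gently.

```bash
python3 -m pendant '[{"fingers":24,"delta_pos":[0,0,0],"angular":[0,0,0]},{"fingers":30,"delta_pos":[0,0,0],"angular":[0,0,0]},{"fingers":36,"delta_pos":[0,0,0],"angular":[0,0,0]},{"fingers":60,"delta_pos":[0,0,0],"angular":[0,0,0]},{"fingers":60,"delta_pos":[0,0,0],"angular":[0,0,0]},{"fingers":60,"delta_pos":[0,0,0],"angular":[0,0,0]}]' 20; python3 -c "
from h import *
show()"
```

```text
clock: 18.5
tcp_pos: [0.5296, -0.2246, 0.0435]
orientation: [0.0, 0.745, 0.667, -0.0]
wrist_force: [-0.1, 0.3, 0.5]
finger_gap: 0.0602
t 18.5 tcp [ 0.5296 -0.2246  0.0435] yaw 1.4613 tilt [ 0.0001 -0.0001] F [-0.1  0.3  0.5] M [ 0.02 -0.01  0.03] gap 0.0602
```

```bash
python3 -m pendant '[{"fingers":60,"delta_pos":[0,0,-5],"angular":[0,0,0]},{"fingers":60,"delta_pos":[0,0,-15],"angular":[0,0,0]},{"fingers":60,"delta_pos":[0,0,-25],"angular":[0,0,0]},{"fingers":60,"delta_pos":[0,0,-30],"angular":[0,0,0]},{"fingers":60,"delta_pos":[0,0,-30],"angular":[0,0,0]},{"fingers":60,"delta_pos":[0,0,-30],"angular":[0,0,0]},{"fingers":60,"delta_pos":[0,-10,-20],"angular":[0,0,0]},{"fingers":60,"delta_pos":[0,0,0],"angular":[0,0,0]}]'
python3 - <<'E'
from h import *
from workcell import env
import cv2
show()
w=env.read_camera('wrist');sd=env.read_camera('side')
cv2.imwrite('pics/c4.png',np.vstack([np.hstack([cv2.resize(sd[75:215,245:345],(400,560)),cv2.resize(w[:,120:520],(400,400))[:0] if 0 else cv2.copyMakeBorder(cv2.resize(w,(400,250)),0,310,0,0,0)])]))
W=env.camera_params('wrist');S=env.camera_params('side')
q=(.6243,-.2293,-.1095)
for p in(S,W):print([proj(p,tf(q,P)).round(1).tolist() for P in((0,0,.062),(-.05,0,.03),(-.144,0,.032),(-.095,0,.09))])
E
```

```text
clock: 19.3
tcp_pos: [0.5206, -0.2242, 0.2024]
orientation: [0.003, 0.745, 0.667, 0.001]
wrist_force: [0.4, -0.2, 0.2]
finger_gap: 0.0598
t 19.3 tcp [ 0.5206 -0.2242  0.2024] yaw 1.4611 tilt [ 0.005  -0.0033] F [ 0.4 -0.2  0.2] M [ 0.   -0.04 -0.  ] gap 0.0598
[[290.7, 160.6], [307.5, 174.0], [339.4, 183.0], [323.2, 162.4]]
[[435.1, 183.1], [374.3, 175.0], [280.2, 175.5], [331.3, 191.8]]
```

View pics/c4.png

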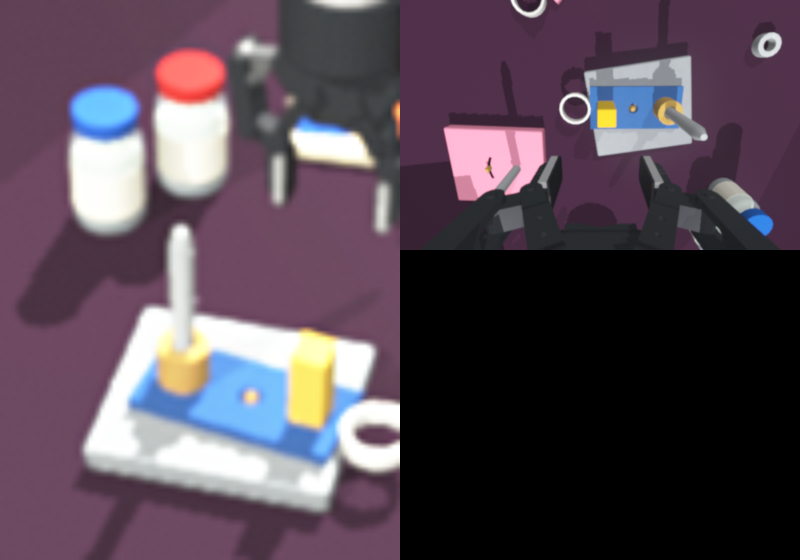

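The plate lies flat on the slab, with the brass pin visible in the small hole (side crop (250,397), wrist (632,108)) and the rod through the bush. The gripper is clear above, so I'm handing in.

```bash
python3 -c "
from workcell import env
print(env.hand_in())"
```

```text
the job is handed in; nothing more can be done
None
```

The blue guide plate is on the rod and lies flat on the slab, with the index pin in its small hole. I handed the job in after about 19 s of robot time; the hand-in reports no verdict.

- **Method:** I gripped the plate by its yellow post and threaded it on level, already turned to the pin bearing I had measured in the images. The hole went straight over the pin, so no swing about the rod was needed.
- **Forces:** I read the wrist only between steps. It stayed near the plate's own weight (about 3 N) until the slab, where seating pressed with about 8 N.
- **Last checks:** The final images show the rod through the bush, the pin inside the small hole and the plate flat. The gripper was open and about 16 cm above its release height, with no force on the wrist. The tool height at contact put the plate's underside at 20 mm, level with the slab's top.
- **Disagreements:** The top and side cameras differed on the pin bearing by about 0.08 rad, and I used a value between them. In the top view the held bush sat 2.5 pixels off the fit. Neither affected the result.

I moved nothing else on purpose. I did not measure the other objects again at the end.

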